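# Plug-gauge tube adapters and sort them

### The arm

A 7-joint arm with a two-finger parallel gripper is mounted at the origin on a cart in front of the work surface, level with it; the furniture and walls round the work are solid. World frame = base frame: x ahead of the robot, y to its left, z up, the work surface at z = 0. Lengths are in m, angles in rad, forces in N, time in s.
With the tool pointing down it reaches from about 0.35 to 0.9 m from the base axis. Payload 8.1 kg.
Tool frame: the origin (TCP) lies at the very end of the fingers, on their centre line; the grasp point (between the pads) lies 19 mm behind it (arm.tcp_to_grasp is the distance from the TCP to the grasp point, in m); z points along the fingers, y is the line along which they close (so a half turn about z gives the same grasp; the last joint's range is limited). The gripper opens to 92 mm and grips with 3 to 60 N. Pads are 19 mm wide; open, the fingers measure 130 mm over their backs; the gripper's body (75 mm by 190 mm) begins 47 mm behind the grasp point.
Start: joints at [1.206, 0.434, 0.025, 1.573, -0.012, 1.134, -0.075], TCP at [0.162, -0.604, 0.227] pointing down, gripper open.
Joint ranges: [-2.62, 2.62], [-0.44, 2.09], [-1.27, 1.32], [0.08, 2.57], [-1.32, 4.46], [0.12, 2], [-2.74, 2.74]. Speed limits (rad/s): [2.22, 2.22, 3.01, 3.01, 3.14, 3.14, 3.14].

### API

Orientations are given as a rotation vector (axis times angle).
In Python, from cell import arm gives the robot as it stands.
- The arm moves only by the tool nudge_tcp, called after "Emit:" by a JSON object that holds its "api" and its "payload", one argument or row to a line. Schema: {"type":"object","properties":{"steps":{"type":"array","items":{"type":"object","properties":{"xyz":{"type":"array","items":{"type":"number"},"minItems":3,"maxItems":3},"yaw":{"type":"number"},"aperture":{"type":"number"}},"additionalProperties":false,"required":["aperture"]},"minItems":1,"maxItems":10},"force":{"type":"number"},"only":{"type":"string"},"quiet":{"type":"boolean"},"lines":{"type":"string"}},"required":["steps"],"additionalProperties":false}. steps is a list of rows, 1 to 10 of them, each an object with the fields xyz (a list: dx, dy, dz in m), yaw (a turn about the tool's z in rad), aperture (the opening from 0.0 (shut) to 1.0 (fully open)); a field left out counts as zero (the opening has to be given); each row shifts and turns the commanded pose from where the row before left it, along the tool's axes as they then stand; what a row does not reach is not made up. A row lasts 1/10 s, in which the tool goes at most 0.05 m and 0.15 rad, less where a joint would pass 70% of its speed; a pose out of reach is approached as far as the arm can. The fingers move at their own pace and stop on an object; force is the grip in N (left out, the last holds). Time passes only in rows, so rows that do not move let the fingers close. The tool returns the time, the measured TCP pose, the force, the opening and the grip force at its end. only (a regular expression) keeps the lines of the reply that match it, lines (a string "A,B") keeps lines A to B, and quiet returns only ok. Input that does not fit is refused with a message, and nothing moves.
- arm.observe(): the state, without advancing time (a new reading comes with each control period).
- arm.get_image(name): name is "scene" or "top" or "wrist"; returns a dict with "image" (400x640x3 uint8, blue, green, red), "fx", "fy", "cx", "cy" (pixels), "cam_to_world" (4x4, takes a point from camera to world coordinates); the wrist camera has in their place "mount" (4x4, takes a point from camera to tool coordinates, whose origin is the TCP and whose axes are the flange's). Camera axes: x right, y down, z forward; pixel columns grow to the right and rows downward; lengths in m; the calibration is good to about 2 mm. The wrist camera is an equidistant fisheye: a pixel r from the principal point sees the ray r / f radians off the axis. A picture is of the moment at which its call begins: read the wrist's pose just before it. There is no depth.
- arm.sign_off(): hands the job in; it is judged then, once.
The state is a dict: "clock": time; "joints": joint angles; "dq": joint speeds; "joint_efforts": joint torques, N m; "position": TCP position; "ee_rot": TCP orientation; "force": force on the tool from outside, world axes, zero at the start; "ft_torque": the same for the moment, N m; "width": opening from 0.0 (shut) to 1.0 (fully open); "gripper_force": force on a finger pad.
Only numpy, scipy, OpenCV 4.12 (cv2) and the standard library are available. Lean on these libraries where they do the work, as an engineer would, in place of code of your own. Each camera call takes 0.05 s, during which the arm holds its last target. There are 200 camera calls.

### The job

Check the bores of the two blue tube adapters with the plug gauge: lower the gauge straight into the left adapter first, then into the right one, each time until its flange is down on the adapter or it stops short, without forcing it. Put the gauge back upright in its stand, and stand the adapter that lets the gauge all the way in upright in the green tray, and the one that stops it upright in the red tray, leaving the petri dish and the label roll alone.

Things in the scene. Friction and masses are not known exactly. Their poses are not given: they have to be found in the camera images.
- gauge: The plug gauge, loose, 0.12 kg, 105 mm tall, standing pin down in its stand. Origin at the tip of the pin, z up along it. Steel pin 16 mm diameter, chamfered tip, z = 0 to 45 mm; dark flange 28 mm diameter, 45 to 50 mm; yellow square grip 20 x 20 mm, sides along x and y, 50 to 105 mm. Grip the yellow part, about 85 mm above the tip.
- gauge_stand: The fixed gauge stand: foot plate 60 x 60 x 6 mm and on it a wooden block 44 x 44 mm with its top 52 mm above the bench. Origin at the centre of the underside. Vertical hole 21 mm across (3 mm chamfer) in the middle, down to the foot plate at z = 6 mm; the gauge hangs in it by its flange resting on the top face, tip at z = 7 mm.
- adapter_1: One of two blue adapters, alike outside: upright loose block 44 x 44 x 50 mm, 0.12 kg, round vertical bore right through its middle. Origin: centre of the underside, z up, x and y along the sides. At the start one stands at the left (y over 0.16 m), the other at the right. One is sound, one faulty; only the gauge tells which.
- adapter_2: One of two blue adapters, alike outside: upright loose block 44 x 44 x 50 mm, 0.12 kg, round vertical bore right through its middle. Origin: centre of the underside, z up, x and y along the sides. At the start one stands at the left (y over 0.16 m), the other at the right. One is sound, one faulty; only the gauge tells which.
- adapter_1_mouth (a point): Mouth of that adapter's bore, 50 mm above its underside: 18 mm across, 2 mm chamfer. A sound bore is 18 mm all the way; a faulty one narrows abruptly to 12 mm at 25 mm below the mouth. The gauge's flange then cannot come down on the top face: its tip stops about 25 mm above the bench instead of 5 mm.
- adapter_2_mouth (a point): Mouth of that adapter's bore, 50 mm above its underside: 18 mm across, 2 mm chamfer. A sound bore is 18 mm all the way; a faulty one narrows abruptly to 12 mm at 25 mm below the mouth. The gauge's flange then cannot come down on the top face: its tip stops about 25 mm above the bench instead of 5 mm.
- tray_pass: A fixed open green plastic tray, 96 x 96 mm outside, 20 mm high, walls 3 mm, floor 3 mm thick. Origin at the centre of its underside, x and y along its sides. For adapters that the gauge enters fully. The green and red trays may swap places.
- tray_reject: A fixed open red plastic tray, 96 x 96 mm outside, 20 mm high, walls 3 mm, floor 3 mm thick. Origin at the centre of its underside, x and y along its sides. For adapters that the gauge cannot enter fully. The green and red trays may swap places.
- petri: A closed petri dish 58 mm across, 14 mm high, loose on the bench, a bystander. Origin at the centre of its underside.
- label_roll: A roll of labels 63 mm across, 31 mm high, loose on the bench, a bystander. Origin at the centre of its underside.

How it is judged:
On the way, in this order (a step that is already met when the one before it is completed fails the run):
1. the gauge is let down in the left adapter, fully if that one is sound, to the narrowing if it is faulty (((world y of adapter_1 above 0.16 m and horizontal distance between gauge and adapter_1 below 0.005 m and z of gauge in the frame of adapter_1 below 0.01 m and angle between gauge's own z axis and vertical below 0.15 rad) or (world y of adapter_2 above 0.16 m and horizontal distance between gauge and adapter_2 below 0.005 m and z of gauge in the frame of adapter_2 below 0.028 m and angle between gauge's own z axis and vertical below 0.15 rad))), for 0.1 s.
2. the gauge is let down in the right adapter, fully if that one is sound, to the narrowing if it is faulty (((world y of adapter_1 below 0.16 m and horizontal distance between gauge and adapter_1 below 0.005 m and z of gauge in the frame of adapter_1 below 0.01 m and angle between gauge's own z axis and vertical below 0.15 rad) or (world y of adapter_2 below 0.16 m and horizontal distance between gauge and adapter_2 below 0.005 m and z of gauge in the frame of adapter_2 below 0.028 m and angle between gauge's own z axis and vertical below 0.15 rad))), for 0.1 s.
At the end, for the whole second after the job is handed in: The adapter that takes the gauge fully stands flat in the green tray, the other in the red tray (origin within 30 mm of the tray's middle, under 8 mm up, within 0.1 rad of upright); the gauge is upright in its stand, within 6 mm of the hole's axis, tip under 12 mm up; all at rest (x of adapter_1 in the frame of tray_pass between -0.03 and 0.03 m and y of adapter_1 in the frame of tray_pass between -0.03 and 0.03 m and z of adapter_1 in the frame of tray_pass below 0.008 m and angle between each of adapter_1, adapter_2, gauge's own z axis and vertical below 0.1 rad and linear speed of each of adapter_1, adapter_2, gauge below 0.02 m/s and x of adapter_2 in the frame of tray_reject between -0.03 and 0.03 m and y of adapter_2 in the frame of tray_reject between -0.03 and 0.03 m and z of adapter_2 in the frame of tray_reject below 0.008 m and horizontal distance between gauge and gauge_stand below 0.006 m and z of gauge in the frame of gauge_stand below 0.012 m); the robot touches nothing.
It fails at once if the gauge is forced against an adapter (over 40 N) (contact force between gauge and adapter_1 above 40 N or contact force between gauge and adapter_2 above 40 N).
It fails at once if the petri dish or the label roll is moved more than 20 mm (distance of any of petri, label_roll from where it was at the start of the episode above 0.02 m).
It fails at once if an adapter is tipped over (angle between any of adapter_1, adapter_2's own z axis and vertical above 0.7 rad).
It also fails if it takes over 64 s, if anything falls off the work surface, if the arm or the gripper's body presses on something with over 40 N, if the wrist force passes 120 N, or if a joint passes its speed limit or range.

## Working session

There is one attempt and no reset: what is moved stays moved. The work goes in short steps, Python scripts to look and compute and a tool call to move; the robot and the scene stay as the last step left them, time stands still between calls to the robot, and variables do not carry over. Pictures are saved under pics/ and viewed, at most 12 in all, crops included, and the job is handed in when it is done.

```bash
ls; mkdir -p pics; python3 - <<'E'
from cell import arm
import cv2,numpy as np
s=arm.observe();print({k:np.round(v,3).tolist() for k,v in s.items()})
for n in("top","scene"):
    d=arm.get_image(n);cv2.imwrite(f"pics/{n}0.png",d["image"]);np.save(f"pics/{n}.npy",np.array([d['fx'],d['fy'],d['cx'],d['cy']]));print(n,d['fx'],d['cx'],d['cy'],np.round(d["cam_to_world"],3).tolist())
E
```

```text
cell.py
pics
{'clock': 0.0, 'joints': [1.206, 0.435, 0.025, 1.574, -0.012, 1.134, -0.075], 'dq': [0.0, 0.001, -0.0, 0.001, 0.001, 0.0, -0.0], 'joint_efforts': [-0.002, -66.785, 0.984, -31.445, -0.061, 0.043, 0.0], 'position': [0.162, -0.603, 0.226], 'ee_rot': [-3.113, -0.41, 0.001], 'force': [-0.386, -0.741, -0.044], 'ft_torque': [0.01, 0.013, 0.032], 'gripper_force': 0.0, 'width': 1.003}
top 391.6050511713279 316.72450470728836 201.89704580797027 [[0.007, -0.984, 0.179, 0.454], [-0.999, -0.001, 0.034, 0.14], [-0.034, -0.179, -0.983, 0.91], [0.0, 0.0, 0.0, 1.0]]
scene 465.46419598585 322.24172148543045 198.2712996734696 [[0.731, -0.369, 0.574, 0.105], [-0.682, -0.399, 0.613, -0.356], [0.003, -0.839, -0.544, 0.509], [0.0, 0.0, 0.0, 1.0]]
```

View pics/top0.png

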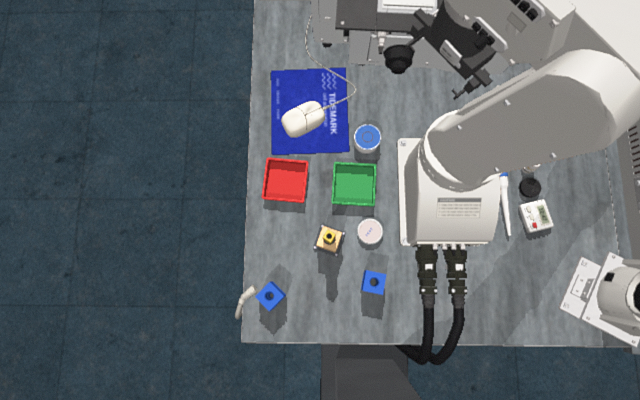

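View pics/scene0.png

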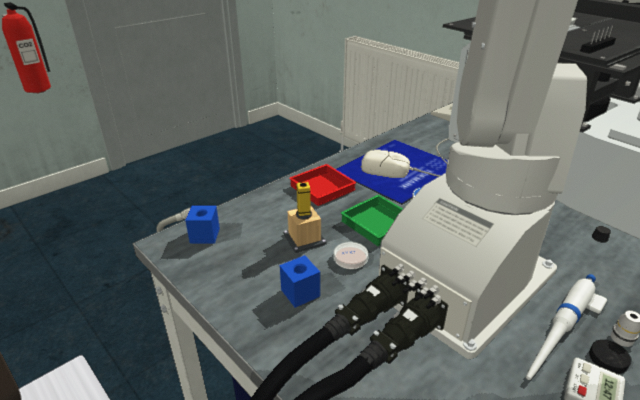

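The top view shows the left adapter at about (271,296), the right adapter at (374,282), the stand and gauge at (329,238), the petri dish at (370,232), the red tray at (286,181), the green tray at (354,184) and the label roll at (367,138). A second machine stands at (455,190). The scene view agrees.

```bash
cat > h.py <<'E'
import cv2,numpy as np
from scipy.spatial.transform import Rotation as Ro
from cell import arm
def ray(d,uv,s=None):
    """returns origin, directions (world)"""
    uv=np.atleast_2d(np.float64(uv)); x=(uv-[d['cx'],d['cy']])/[d['fx'],d['fy']]
    if s is not None:
        r=np.linalg.norm(x,axis=1,keepdims=True); v=np.c_[x/np.maximum(r,1e-9)*np.sin(r),np.cos(r)]
        T=np.eye(4);T[:3,:3]=Ro.from_rotvec(s['ee_rot']).as_matrix();T[:3,3]=s['position'];T=T@np.array(d['mount'])
    else: v=np.c_[x,np.ones(len(x))];T=np.array(d['cam_to_world'])
    return T[:3,3],v@T[:3,:3].T
def onz(d,uv,z,s=None):
    o,v=ray(d,uv,s); return o+v*((z-o[2])/v[:,2:])
def hsv(d): return cv2.cvtColor(d['image'],cv2.COLOR_BGR2HSV)
def blobs(m,amin):
    c,_=cv2.findContours(m.astype(np.uint8),cv2.RETR_EXTERNAL,cv2.CHAIN_APPROX_NONE)
    return [k for k in c if cv2.contourArea(k)>amin]
def rect(d,c,z,s=None):
    """min-area rectangle on plane z: centre, sides (mm), angle deg"""
    p=onz(d,cv2.convexHull(c).reshape(-1,2),z,s)[:,:2]
    r=cv2.minAreaRect((p*1000).astype(np.float32)); return np.round(r[0],1),np.round(r[1],1),round(r[2],1)
E
python3 - <<'E'
from h import *
d=arm.get_image("top");H=hsv(d);h,s,v=H[...,0],H[...,1],H[...,2]
print(H[300,258:286].tolist());print(H[240,316:345].tolist())
for nm,m,z,a in(("blue",(abs(h.astype(int)-110)<12)&(s>150)&(v>150),.05,150),("red",((h<8)|(h>172))&(s>150),.02,400),("green",(abs(h.astype(int)-70)<15)&(s>100),.02,400),("yel",(abs(h.astype(int)-27)<6)&(s>170)&(v>150),.112,10)):
    for c in blobs(m,a):print(nm,cv2.boundingRect(c),*rect(d,c,z))
for n in("petri",(370,232)),("roll",(367,138)),("cable",(428,260)),("mach",(400,245)):print(n[0],onz(d,n[1],.014).round(3))
d2=arm.get_image("scene");H=hsv(d2);h,s,v=H[...,0],H[...,1],H[...,2]
print(H[205:260:4,203].tolist(),H[255:300:4,300].tolist())
m=(abs(h.astype(int)-110)<14)&(s>120)&(v>150)
for c in blobs(m,100):print("sc",cv2.boundingRect(c),*rect(d2,c,.05))
E
```

```text
[[111, 100, 189], [111, 166, 221], [110, 184, 225], [110, 182, 223], [110, 175, 225], [110, 176, 223], [110, 178, 225], [110, 179, 224], [110, 184, 212], [110, 184, 197], [110, 191, 178], [111, 185, 171], [110, 180, 186], [110, 181, 203], [110, 179, 219], [110, 178, 225], [110, 178, 224], [110, 179, 222], [110, 178, 224], [110, 180, 227], [110, 178, 230], [111, 184, 194], [111, 170, 144], [110, 92, 103], [105, 17, 89], [75, 12, 86], [102, 14, 90], [105, 11, 89]]
[[109, 28, 102], [12, 59, 147], [23, 75, 255], [25, 63, 255], [24, 63, 254], [23, 71, 254], [27, 63, 255], [15, 98, 193], [21, 103, 84], [23, 154, 114], [23, 161, 154], [23, 156, 201], [24, 152, 242], [27, 144, 255], [27, 142, 255], [23, 158, 238], [23, 163, 149], [21, 98, 70], [120, 16, 64], [15, 94, 165], [20, 91, 252], [22, 77, 255], [23, 82, 255], [15, 94, 171], [8, 14, 74], [101, 30, 68], [120, 12, 85], [108, 15, 86], [105, 12, 129]]
blue (256, 282, 29, 29) [405.2 269.2] [43.9 47.5] 46.7
blue (362, 270, 24, 25) [435.8  46.2] [43.7 42.9] 78.6
blue (356, 126, 23, 22) [762.6  54.3] [49.4 50.5] 45.7
blue (271, 69, 78, 85) [8
[... 192 characters left out ...]
.014]]
cable [[ 0.484 -0.08   0.014]]
mach [[ 0.518 -0.018  0.014]]
[[110, 186, 111], [110, 207, 169], [110, 209, 111], [110, 209, 195], [110, 210, 108], [110, 205, 108], [110, 212, 106], [110, 206, 105], [110, 211, 109], [110, 212, 107], [75, 16, 63], [85, 18, 86], [83, 16, 126], [86, 20, 103]] [[84, 19, 66], [110, 209, 195], [110, 207, 175], [111, 210, 108], [110, 213, 97], [110, 208, 195], [110, 208, 184], [110, 206, 94], [110, 208, 92], [110, 208, 92], [110, 211, 93], [111, 206, 94]]
sc (280, 255, 40, 28) [435.9  46.3] [44.1 44.6] 78.8
sc (186, 206, 30, 14) [404.8 271.1] [39.5 43.7] 47.2
sc (398, 171, 31, 18) [761.3  94.7] [75.1 36.6] 4.0
sc (425, 158, 21, 12) [851.  99.] [40.4 34.1] 2.5
```

```bash
python3 - <<'E'
from h import *
for n,b in(("top",(310,215,45,45)),("scene",(275,170,60,85))):
    d=arm.get_image(n);H=hsv(d);h,s,v=[H[...,i].astype(int) for i in range(3)]
    roi=np.zeros(h.shape,bool);roi[b[1]:b[1]+b[3],b[0]:b[0]+b[2]]=1
    for nm,m,z in(("gr",(s>125)&(v>130)&(abs(h-25)<7),.112),("wood",(s>40)&(s<125)&(v>170)&(abs(h-20)<12),.052)):
        for c in blobs(m&roi,15):print(n,nm,cv2.boundingRect(c),*rect(d,c,z))
    x,y,w,hh=b;cv2.imwrite(f"pics/g_{n}.png",cv2.resize(d['image'][y:y+hh,x:x+w],None,fx=6,fy=6,interpolation=0))
a=cv2.imread("pics/g_top.png");b=cv2.imread("pics/g_scene.png");o=np.zeros((510,640,3),np.uint8);o[:270,:270]=a;o[:510,270:630]=b;cv2.imwrite("pics/g.png",o)
E
```

```text
top gr (323, 230, 12, 13) [527.7 142.5] [19.2 20.3] 59.3
top wood (316, 226, 26, 25) [528.9 142.8] [45.  45.8] 71.4
scene gr (297, 182, 13, 8) [527.4 141.2] [22.3 19.8] 48.4
scene wood (288, 209, 9, 7) [519.4 162.8] [18.2 13.9] 47.2
scene wood (299, 207, 22, 18) [535.8 128.1] [54.7 26.6] 26.5
```

View pics/g.png

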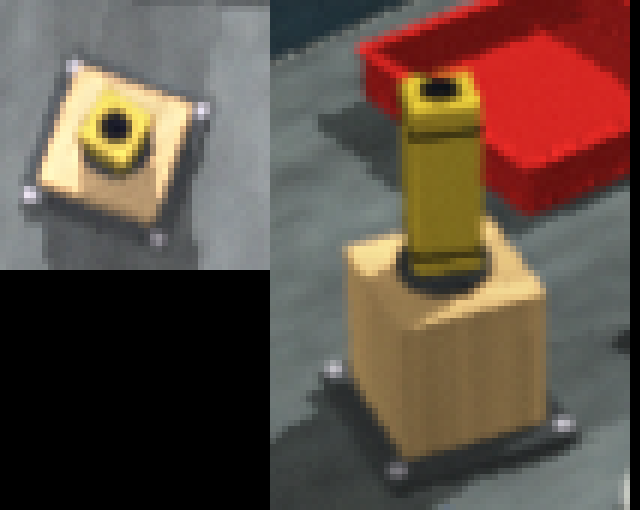

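The crop shows the gauge upright in the stand, with its grip rotated relative to the block. I move above it on a high path that stays clear of the other machine.

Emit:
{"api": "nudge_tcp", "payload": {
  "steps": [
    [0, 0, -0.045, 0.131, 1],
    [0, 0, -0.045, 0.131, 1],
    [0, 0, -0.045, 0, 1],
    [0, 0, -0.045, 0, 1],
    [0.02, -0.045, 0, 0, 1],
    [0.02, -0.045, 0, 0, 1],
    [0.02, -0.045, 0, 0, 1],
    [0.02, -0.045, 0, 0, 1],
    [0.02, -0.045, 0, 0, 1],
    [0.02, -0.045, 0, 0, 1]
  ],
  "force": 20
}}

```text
refused: steps[0]: [0, 0, -0.045, 0.131, 1] is not of type 'object' (schema: type "object"). Nothing was moved.
```

The call was refused and nothing moved: it wants a list of objects, one for each row. Same move again in that form.

Emit:
{"api": "nudge_tcp", "payload": {
  "steps": [
    {"xyz": [0, 0, -0.045], "yaw": 0.131, "aperture": 1},
    {"xyz": [0, 0, -0.045], "yaw": 0.131, "aperture": 1},
    {"xyz": [0, 0, -0.045], "aperture": 1},
    {"xyz": [0, 0, -0.045], "aperture": 1},
    {"xyz": [0.02, -0.045, 0], "aperture": 1},
    {"xyz": [0.02, -0.045, 0], "aperture": 1},
    {"xyz": [0.02, -0.045, 0], "aperture": 1},
    {"xyz": [0.02, -0.045, 0], "aperture": 1},
    {"xyz": [0.02, -0.045, 0], "aperture": 1},
    {"xyz": [0.02, -0.045, 0], "aperture": 1}
  ],
  "force": 20
}}

```text
clock: 1.3
position: [0.2822, -0.3317, 0.4069]
ee_rot: [3.141, -0.0, 0.0]
force: [0.9, 0.2, 0.1]
width: 0.999
gripper_force: 0.0
```

Emit:
{"api": "nudge_tcp", "payload": {
  "steps": [
    {"xyz": [0.02, -0.045, 0], "aperture": 1},
    {"xyz": [0.02, -0.045, 0], "aperture": 1},
    {"xyz": [0.02, -0.045, 0], "aperture": 1},
    {"xyz": [0.02, -0.045, 0], "aperture": 1},
    {"xyz": [0.02, -0.045, 0], "aperture": 1},
    {"xyz": [0.02, -0.045, 0], "aperture": 1},
    {"xyz": [0.02, -0.045, 0], "aperture": 1},
    {"xyz": [0.025, -0.04, 0], "aperture": 1},
    {"xyz": [0.025, -0.04, 0.015], "aperture": 1},
    {"xyz": [0.03, -0.02, 0.03], "aperture": 1}
  ]
}}

```text
clock: 2.3
position: [0.5031, 0.0859, 0.3636]
ee_rot: [-3.14, -0.006, -0.008]
force: [0.8, -0.5, 1.3]
width: 1.001
gripper_force: 0.0
```

```bash
python3 - <<'E'
from h import *
s=arm.observe();d=arm.get_image("wrist");cv2.imwrite("pics/w1.png",d['image']);print(s['position'],d['fx'],d['cx'],d['cy'],np.round(d['mount'],3).tolist())
E
```

```text
[0.50312422 0.08588723 0.36357762] 309.70691628693146 315.75411258911714 194.7210105858876 [[0.001, -0.952, -0.306, 0.083], [1.0, 0.001, 0.0, -0.0], [0.0, -0.306, 0.952, -0.158], [0.0, 0.0, 0.0, 1.0]]
```

View pics/w1.png

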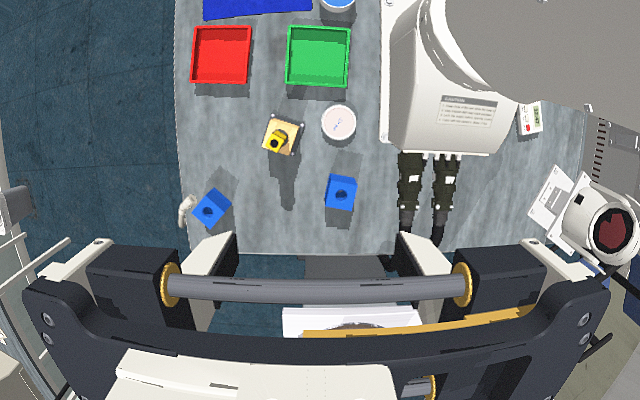

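The wrist view shows the gauge at (275,141), the left adapter at (210,208), the right adapter at (341,193), and nothing disturbed. I measure from here.

```bash
cat >> h.py <<'E'
def meas():
    """measure adapters' top faces, gauge top from wrist view"""
    s=arm.observe();d=arm.get_image("wrist");H=hsv(d);h,S,v=[H[...,i].astype(int) for i in range(3)]
    print("tcp",np.round(s['position'],4),"yaw",np.round(Ro.from_rotvec(s['ee_rot']).as_matrix()[:2,0],3))
    for nm,m,z,a in(("gr",(S>125)&(v>130)&(abs(h-25)<7),GZ,25),("blue",(abs(h-110)<10)&(S>130)&(v>150),.05,150)):
        for c in blobs(m,a):
            r=rect(d,c,z,s)
            if max(r[1])<70:print(nm,cv2.boundingRect(c),*r)
    return s,d
GZ=.112
E
python3 - <<'E'
from h import *
meas()
E
```

```text
tcp [0.5047 0.0864 0.3562] yaw [1.    0.004]
gr (463, 284, 10, 22) [ 275.6 -181.7] [46.6 11.5] 0.1
gr (461, 262, 11, 16) [ 329.  -163.6] [40.2  7.9] 36.7
gr (265, 130, 22, 23) [531.8 140.8] [19.8 27.8] 59.0
blue (190, 188, 41, 42) [412.5 263.3] [44.3 67.1] 46.7
blue (325, 173, 34, 39) [441.7  47.5] [49.1 56.2] 79.0
```

Emit:
{"api": "nudge_tcp", "payload": {
  "steps": [
    {"xyz": [0, -0.03, 0.04], "aperture": 1},
    {"xyz": [0, -0.02, 0.04], "aperture": 1},
    {"xyz": [0, 0, 0.04], "aperture": 1},
    {"aperture": 1},
    {"aperture": 1}
  ]
}}

```text
clock: 2.9
position: [0.5021, 0.1304, 0.2428]
ee_rot: [3.141, -0.002, -0.0]
force: [-0.6, 0.0, 0.3]
width: 0.998
gripper_force: 0.0
```

```bash
python3 - <<'E'
from h import *
s,d=meas()
cv2.imwrite("pics/w2.png",cv2.resize(d['image'][60:260,140:440],None,fx=2.6,fy=2.6))
E
```

```text
tcp [0.5021 0.1304 0.2428] yaw [ 1.    -0.001]
gr (463, 284, 9, 22) [360.5 -61.5] [ 7.8 33.4] 89.7
gr (160, 263, 10, 43) [377.5 316.8] [11.6 67.9] 74.7
gr (459, 262, 12, 21) [396.7 -49.4] [35.5  7.7] 35.0
gr (290, 139, 27, 33) [531.8 141.9] [21.1 26.5] 60.6
blue (189, 210, 51, 39) [415.5 264.6] [40.1 69.4] 45.9
blue (358, 192, 47, 50) [443.   50.3] [55.2 58.2] 78.5
```

View pics/w2.png

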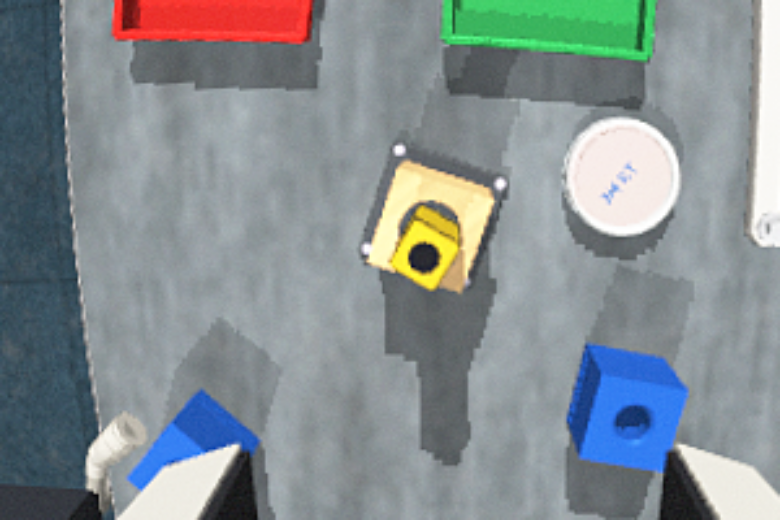

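The crop shows the gauge's top hole at about full-frame (303,159) and the right adapter's bore at about (383,222). I compute positions from the hole centroids and from the top faces alone.

```bash
cat >> h.py <<'E'
def hole(d,uv,z,s,w=14):
    """dark hole near uv: centroid on plane z; by Otsu in a small window"""
    u,v=map(int,np.round(uv)); g=cv2.cvtColor(d['image'],cv2.COLOR_BGR2GRAY)[v-w:v+w+1,u-w:u+w+1]
    _,m=cv2.threshold(g,0,255,cv2.THRESH_BINARY_INV+cv2.THRESH_OTSU)
    n,l,st,ce=cv2.connectedComponentsWithStats(m); k=l[w,w]
    return (onz(d,ce[k]+[u-w,v-w],z,s)[0]*1000).round(1), st[k].tolist(), (ce[k]+[u-w,v-w]).round(1)
E
python3 - <<'E'
from h import *
s=arm.observe();d=arm.get_image("wrist")
print(s['joints'])
print(hole(d,(303,159),.112,s,8)); print(hole(d,(383,222),.05,s,10))
H=hsv(d);h,S,v=[H[...,i].astype(int) for i in range(3)]
print(v[200:245:3,372].tolist(), v[141:172,303].tolist())
for t in(180,200):
  for c in blobs((abs(h-110)<10)&(S>130)&(v>t),150):
    r=rect(d,c,.05,s)
    if max(r[1])<70:print(t,*r)
  for c in blobs((S>125)&(v>t)&(abs(h-25)<7),40):print("gr",t,*rect(d,c,.112,s))
E
```

```text
[ 0.14303588  0.31987841 -0.64087363  1.76483502  0.21093778  1.12394647
 -2.13719413]
(array([528.5, 143.1, 112. ]), [3, 3, 12, 12, 115], array([303.3, 159.6]))
(array([439. ,  46.7,  50. ]), [3, 4, 15, 12, 119], array([383.5, 221.2]))
[216, 210, 244, 243, 243, 241, 242, 242, 241, 242, 242, 244, 247, 106, 99] [237, 227, 225, 231, 162, 137, 227, 255, 255, 254, 254, 255, 255, 74, 49, 45, 48, 53, 53, 45, 57, 45, 52, 46, 89, 187, 255, 255, 255, 246, 131]
180 [415.4 265.3] [39.3 68.9] 44.9
180 [443.1  49.5] [54.  58.1] 79.5
gr 180 [312.9  -8.9] [ 19.1 312.6] 1.6
gr 180 [531.7 141.6] [20.3 26. ] 60.6
200 [414.2 281.1] [20.2 45.2] 41.9
200 [443.   49.5] [54.  57.6] 79.5
gr 200 [314.   -9.1] [ 18.7 312.2] 1.1
gr 200 [531.6 141.8] [20.1 25.6] 60.3
```

Emit:
{"api": "nudge_tcp", "payload": {
  "steps": [
    {"xyz": [0.0264, -0.0127, 0], "aperture": 1},
    {"yaw": -0.1496, "aperture": 1},
    {"yaw": -0.1496, "aperture": 1},
    {"yaw": -0.1496, "aperture": 1},
    {"yaw": -0.1496, "aperture": 1},
    {"yaw": -0.1496, "aperture": 1},
    {"yaw": -0.1496, "aperture": 1},
    {"yaw": -0.1496, "aperture": 1},
    {"aperture": 1},
    {"aperture": 1}
  ]
}}

```text
clock: 4.0
position: [0.5292, 0.1435, 0.2431]
ee_rot: [2.725, 1.562, 0.003]
force: [0.0, -0.5, -0.0]
width: 0.999
gripper_force: 0.0
```

```bash
python3 - <<'E'
from h import *
s,d=meas();print(s['joints'].round(2) if hasattr(s['joints'],'round') else s['joints'])
cv2.imwrite("pics/w3.png",d['image'])
E
```

```text
tcp [0.5292 0.1435 0.2431] yaw [0.505 0.863]
gr (305, 165, 21, 31) [531.5 148.9] [30.  19.6] 59.7
blue (270, 235, 44, 44) [442.3  56.1] [64.8 53.9] 78.1
blue (484, 120, 33, 40) [757.9  62.4] [51.6 52.9] 64.9
blue (157, 113, 50, 43) [412.6 267.8] [50.9 61.2] 46.5
blue (552, 34, 11, 32) [909.9 130.2] [45.5 20.9] 58.3
[ 0.26  0.43 -0.87  1.69  0.35  1.18 -1.22]
```

```bash
python3 - <<'E'
from h import *
s=arm.observe();d=arm.get_image("wrist")
print(hole(d,(315,186),.112,s,9),hole(d,(291,262),.05,s,8));print(hole(d,(182,138),.05,s,8))
E
```

```text
(array([528.6, 143.2, 112. ]), [4, 4, 12, 12, 103], array([315.6, 186.6])) (array([439.6,  48.6,  50. ]), [4, 8, 13, 9, 82], array([293.3, 266.2]))
(array([412.3, 260.1,  50. ]), [0, 0, 17, 17, 205], array([183.4, 139. ]))
```

Emit:
{"api": "nudge_tcp", "payload": {
  "steps": [
    {"xyz": [0, 0, 0.045], "aperture": 1},
    {"xyz": [0, 0, 0.045], "aperture": 1},
    {"xyz": [0, 0, 0.045], "aperture": 0.6},
    {"xyz": [0, 0, 0.035], "aperture": 0.5},
    {"aperture": 0.5}
  ]
}}

```text
clock: 4.6
position: [0.5258, 0.1423, 0.068]
ee_rot: [-2.721, -1.567, 0.011]
force: [0.2, -0.2, 0.1]
width: 0.789
gripper_force: 0.0
```

Emit:
{"api": "nudge_tcp", "payload": {
  "steps": [
    {"xyz": [0, 0, -0.005], "aperture": 0.15},
    {"aperture": 0.1},
    {"aperture": 0.1},
    {"aperture": 0.1},
    {"aperture": 0.1},
    {"aperture": 0.1},
    {"aperture": 0.1}
  ],
  "force": 25
}}

```text
clock: 5.3
position: [0.5284, 0.1438, 0.0768]
ee_rot: [2.721, 1.57, 0.0]
force: [-0.8, -1.3, 2.5]
width: 0.221
gripper_force: 25.0
```

Gauge gripped: opening 20.3 mm, as expected. I lift it and move near the left adapter to look.

Emit:
{"api": "nudge_tcp", "payload": {
  "steps": [
    {"xyz": [0, 0, -0.03], "aperture": 0.1},
    {"xyz": [0, 0, -0.03], "aperture": 0.1},
    {"xyz": [0, 0, -0.03], "aperture": 0.1},
    {"xyz": [0, -0.0425, -0.01], "aperture": 0.1},
    {"xyz": [0, -0.0425, 0], "aperture": 0.1},
    {"xyz": [0, -0.0425, 0], "aperture": 0.1},
    {"xyz": [0, -0.0425, 0], "aperture": 0.1},
    {"aperture": 0.1},
    {"aperture": 0.1},
    {"aperture": 0.1}
  ]
}}

```text
clock: 6.3
position: [0.382, 0.2284, 0.1766]
ee_rot: [2.721, 1.569, -0.0]
force: [-0.0, -0.9, -0.7]
width: 0.215
gripper_force: 25.0
```

```bash
python3 - <<'E'
from h import *
s,d=meas()
cv2.imwrite("pics/w4.png",d['image'])
t=arm.get_image("top");print(hole(t,(270,296),.05,None,6),hole(t,(374,282),.05,None,6))
E
```

```text
tcp [0.382  0.2284 0.1766] yaw [0.501 0.865]
gr (405, 395, 18, 5) [361.5 -50.4] [ 9.  27.4] 46.8
gr (352, 267, 7, 48) [373.3 144.4] [51.9  5. ] 64.5
gr (273, 267, 8, 48) [313.3 179. ] [51.9  6.4] 56.7
gr (295, 259, 42, 20) [355.4 182.9] [18.9 34.5] 59.9
gr (297, 226, 39, 31) [368.5 205. ] [26.9 31.1] 60.0
gr (301, 222, 31, 3) [376.5 218.9] [ 1.7 23.4] 60.0
blue (598, 138, 21, 39) [745.8  70.5] [52.7 51.3] 76.9
blue (286, 107, 57, 57) [405.  272.4] [46.7 44.6] 46.5
(array([404.8, 268.4,  50. ]), [0, 0, 13, 11, 56], array([270.1, 295.9])) (array([436.4,  46. ,  50. ]), [2, 2, 9, 9, 65], array([373.9, 281.7]))
```

View pics/w4.png

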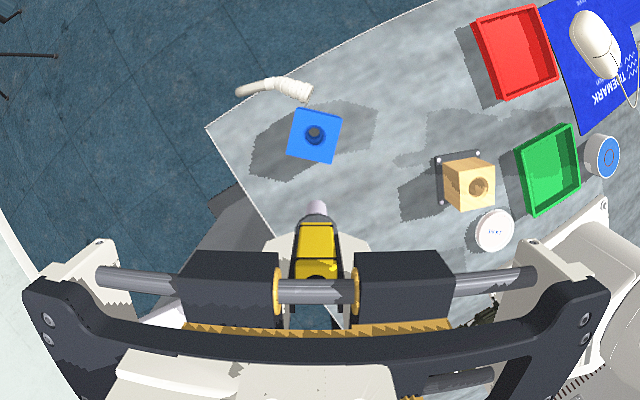

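The wrist view shows the left adapter's top face around (315,134) from nearly overhead, with its bore clear, and the gauge tip at about (317,204) held straight. I refine the bore centre.

```bash
cat >> h.py <<'E'
def proj(d,P,s):
    T=np.eye(4);T[:3,:3]=Ro.from_rotvec(s['ee_rot']).as_matrix();T[:3,3]=s['position'];T=np.linalg.inv(T@np.array(d['mount']))
    p=T[:3,:3]@P+T[:3,3];r=np.arctan2(np.hypot(p[0],p[1]),p[2]);n=p[:2]/np.hypot(p[0],p[1])
    return (n*r*[d['fx'],d['fy']]+[d['cx'],d['cy']]).round(1)
E
python3 - <<'E'
from h import *
s=arm.observe();d=arm.get_image("wrist");H=hsv(d);h,S,v=[H[...,i].astype(int) for i in range(3)]
print(v[103:168,300].tolist());print(v[110:160,315].tolist());print(v[134,285:345].tolist())
for t in(200,215,230):
  m=(abs(h-110)<10)&(S>130)&(v>t);m[:, :270]=0;m[:,350:]=0
  for c in blobs(m,150):print(t,*rect(d,c,.05,s),len(c))
for t in(90,120,160,200):
  m=(v<t)|(abs(h-110)>12); m=m[118:150,299:331].astype(np.uint8);n,l,st,ce=cv2.connectedComponentsWithStats(m);k=l[16,16]
  print(t,st[k],ce[k]+[299,118],(onz(d,ce[k]+[299,118],.05,s)*1000).round(1))
print("tip pred",proj(d,s['position']-[0,0,.07],s)); print((S[195:225,317]).tolist(),v[195:225,317].tolist(),v[208,300:335].tolist())
E
```

```text
[182, 192, 190, 203, 238, 215, 255, 255, 254, 254, 253, 253, 253, 254, 253, 253, 253, 253, 254, 253, 253, 253, 253, 253, 253, 253, 253, 253, 253, 254, 254, 254, 254, 253, 253, 253, 253, 253, 253, 253, 253, 253, 253, 253, 253, 253, 253, 253, 253, 253, 253, 253, 254, 255, 236, 135, 120, 126, 129, 131, 130, 125, 131, 128, 130]
[234, 219, 246, 255, 254, 254, 253, 253, 254, 254, 254, 254, 254, 255, 255, 218, 192, 174, 132, 103, 103, 107, 104, 99, 103, 104, 125, 137, 133, 168, 174, 167, 154, 133, 122, 225, 254, 254, 253, 253, 253, 253, 253, 253, 253, 253, 253, 253, 254, 255]
[134, 135, 126, 126, 220, 255, 255, 254, 253, 253, 253, 253, 253, 253, 253, 254, 253, 253, 255, 191, 162, 171, 166, 139, 127, 107, 103, 106, 105, 106, 103, 101, 105, 113, 131, 181, 171, 162, 181, 222, 247, 254, 254, 254, 253, 253, 253, 253, 253, 254, 253, 254, 255, 255, 201, 154, 155, 152, 156, 154]
200 [404.9 272.5] [46.7 44.5] 46.3 180
215 [404.9 272.5] [46.7 44.5] 46.3 180
230 [405.1 272.5] [46.5 44.3] 46.3 193
90 [10 11 10  7 37] [313.43243243 131.45945946] [[406.7 275.5  50. ]]
120 [10 10 10  9 68] [313.52941176 131.98529412] [[406.5 275.   50. ]]
160 [  9   9  12  13 120] [313.575      133.15833333] [[406.  274.1  50. ]]
200 [  5   8  20  19 281] [314.17437722 135.09252669] [[405.6 272.3  50. ]]
tip pred [316.1 207.5]
[20, 17, 23, 17, 17, 16, 20, 20, 19, 18, 15, 19, 19, 18, 19, 16, 16, 17, 20, 15, 18, 17, 15, 15, 21, 21, 63, 143, 201, 201] [192, 190, 191, 190, 192, 210, 209, 214, 215, 214, 211, 218, 216, 218, 220, 219, 229, 191, 130, 86, 113, 123, 123, 116, 121, 124, 126, 191, 234, 198] [171, 171, 167, 167, 163, 163, 166, 159, 159, 156, 160, 170, 174, 185, 190, 202, 205, 218, 222, 225, 230, 238, 237, 242, 243, 250, 193, 165, 161, 163, 165, 156, 160, 162, 157]
```

Emit:
{"api": "nudge_tcp", "payload": {
  "steps": [
    {"xyz": [0.02, 0, 0.015], "aperture": 0.1},
    {"xyz": [0, 0, 0.015], "aperture": 0.1},
    {"aperture": 0.1},
    {"aperture": 0.1},
    {"aperture": 0.1}
  ]
}}

```text
clock: 6.95
position: [0.3915, 0.2461, 0.1473]
ee_rot: [2.721, 1.57, 0.001]
force: [0.2, 0.2, -0.6]
width: 0.215
gripper_force: 25.0
```

```bash
python3 - <<'E'
from h import *
s=arm.observe();d=arm.get_image("wrist");H=hsv(d);h,S,v=[H[...,i].astype(int) for i in range(3)]
c0=proj(d,np.array([.405,.272,.05]),s);print(s['position'],c0,"tip",proj(d,s['position']-[0,0,.07],s))
m=(abs(h-110)<10)&(S>130)&(v>200);m[:, :270]=0;m[:,360:]=0
for c in blobs(m,150):print(cv2.boundingRect(c),*rect(d,c,.05,s))
a,b=map(int,c0);
m=((v<200)|(abs(h-110)>12))[b-17:b+18,a-17:a+18].astype(np.uint8);n,l,st,ce=cv2.connectedComponentsWithStats(m);k=l[17,17]
print(st[k],(onz(d,ce[k]+[a-17,b-17],.05,s)*1000).round(1))
cv2.imwrite("pics/w5.png",cv2.resize(d['image'][b-40:b+110,a-75:a+75],None,fx=4,fy=4,interpolation=0))
E
```

```text
[0.39148066 0.24611415 0.14725074] [314.5 163.7] tip [316.  207.5]
(284, 128, 62, 67) [405.9 273.6] [49.6 44.4] 46.6
[  7   7  23  21 317] [[405.9 272.6  50. ]]
```

View pics/w5.png

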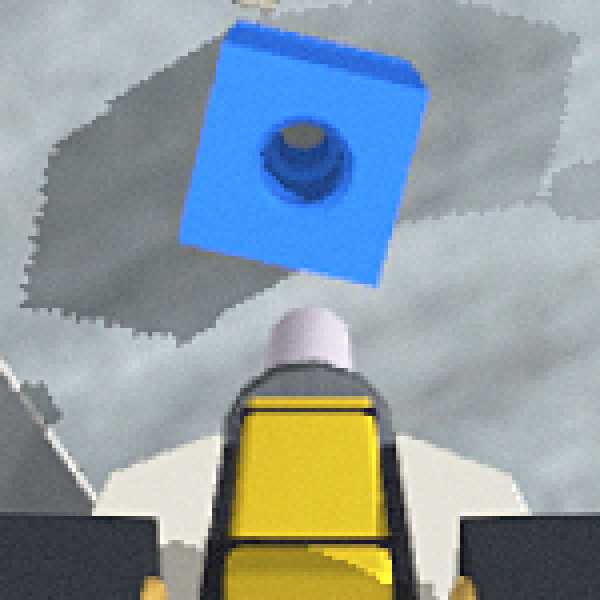

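The crop shows the bore centre at full-frame (316,163) and the pin axis at column 317, so they are aligned sideways. I move over the bore and start down.

Emit:
{"api": "nudge_tcp", "payload": {
  "steps": [
    {"xyz": [0.0298, -0.0012, 0], "aperture": 0.1},
    {"aperture": 0.1},
    {"xyz": [0, 0, 0.01], "aperture": 0.1},
    {"xyz": [0, 0, 0.007], "aperture": 0.1},
    {"aperture": 0.1},
    {"aperture": 0.1}
  ]
}}

```text
clock: 7.6
position: [0.4047, 0.272, 0.1294]
ee_rot: [2.721, 1.57, -0.002]
force: [-0.1, 0.5, -1.7]
width: 0.213
gripper_force: 25.0
```

Emit:
{"api": "nudge_tcp", "payload": {
  "steps": [
    {"xyz": [0, 0, 0.004], "aperture": 0.1},
    {"xyz": [0, 0, 0.004], "aperture": 0.1},
    {"xyz": [0, 0, 0.003], "aperture": 0.1},
    {"aperture": 0.1},
    {"aperture": 0.1}
  ]
}}

```text
clock: 8.1
position: [0.405, 0.2727, 0.1186]
ee_rot: [-2.721, -1.571, 0.0]
force: [0.1, 0.8, -1.2]
width: 0.215
gripper_force: 25.0
```

Emit:
{"api": "nudge_tcp", "payload": {
  "steps": [
    {"xyz": [0, 0, 0.004], "aperture": 0.1},
    {"xyz": [0, 0, 0.003], "aperture": 0.1},
    {"aperture": 0.1}
  ]
}}

```text
clock: 8.4
position: [0.4048, 0.2724, 0.1112]
ee_rot: [2.721, 1.57, -0.001]
force: [0.7, 0.2, -0.3]
width: 0.216
gripper_force: 25.0
```

Emit:
{"api": "nudge_tcp", "payload": {
  "steps": [
    {"xyz": [0, 0, 0.004], "aperture": 0.1},
    {"xyz": [0, 0, 0.004], "aperture": 0.1},
    {"aperture": 0.1},
    {"aperture": 0.1}
  ]
}}

```text
clock: 8.8
position: [0.405, 0.2727, 0.1036]
ee_rot: [-2.721, -1.571, 0.0]
force: [0.2, 0.3, -1.8]
width: 0.216
gripper_force: 25.0
```

Emit:
{"api": "nudge_tcp", "payload": {
  "steps": [
    {"xyz": [0, 0, 0.003], "aperture": 0.1},
    {"xyz": [0, 0, 0.003], "aperture": 0.1},
    {"aperture": 0.1}
  ]
}}

```text
clock: 9.1
position: [0.4049, 0.2725, 0.0973]
ee_rot: [-2.721, -1.57, 0.001]
force: [0.1, 0.7, -1.0]
width: 0.217
gripper_force: 25.0
```

Emit:
{"api": "nudge_tcp", "payload": {
  "steps": [
    {"xyz": [0, 0, 0.002], "aperture": 0.1},
    {"xyz": [0, 0, 0.001], "aperture": 0.1},
    {"aperture": 0.1}
  ]
}}

```text
clock: 9.4
position: [0.405, 0.2726, 0.0948]
ee_rot: [2.721, 1.57, 0.0]
force: [-0.1, -0.6, 1.2]
width: 0.216
gripper_force: 25.0
```

Emit:
{"api": "nudge_tcp", "payload": {
  "steps": [
    {"xyz": [0, 0, 0.0015], "aperture": 0.1},
    {"aperture": 0.1}
  ]
}}

```text
clock: 9.6
position: [0.4054, 0.2732, 0.0942]
ee_rot: [2.72, 1.57, 0.002]
force: [-2.1, -3.6, 13.7]
width: 0.214
gripper_force: 25.0
```

The gauge stopped with its tip at about 24.5 mm (force 14 N), so the left adapter is faulty. I withdraw, turn the tool to keep the body clear of the other machine, and go to the right adapter.

Emit:
{"api": "nudge_tcp", "payload": {
  "steps": [
    {"xyz": [0, 0, -0.02], "aperture": 0.1},
    {"xyz": [0, 0, -0.03], "aperture": 0.1},
    {"xyz": [0, 0, -0.01], "yaw": -0.1496, "aperture": 0.1},
    {"yaw": -0.1496, "aperture": 0.1},
    {"yaw": -0.1496, "aperture": 0.1},
    {"yaw": -0.1496, "aperture": 0.1},
    {"yaw": -0.1496, "aperture": 0.1},
    {"yaw": -0.1496, "aperture": 0.1},
    {"yaw": -0.1496, "aperture": 0.1}
  ]
}}

```text
clock: 10.5
position: [0.4051, 0.2727, 0.1532]
ee_rot: [1.563, 2.725, 0.0]
force: [-0.2, -0.0, -0.7]
width: 0.217
gripper_force: 25.0
```

Emit:
{"api": "nudge_tcp", "payload": {
  "steps": [
    {"xyz": [-0.04, -0.014, 0], "aperture": 0.1},
    {"xyz": [-0.04, -0.014, 0], "aperture": 0.1},
    {"xyz": [-0.04, -0.014, 0], "aperture": 0.1},
    {"xyz": [-0.04, -0.014, 0], "aperture": 0.1},
    {"xyz": [-0.04, -0.014, 0], "aperture": 0.1},
    {"xyz": [-0.04, -0.014, 0], "aperture": 0.1},
    {"aperture": 0.1},
    {"aperture": 0.1},
    {"aperture": 0.1}
  ]
}}

```text
clock: 11.4
position: [0.4521, 0.0238, 0.1534]
ee_rot: [1.57, 2.721, 0.001]
force: [-0.3, 0.1, -1.5]
width: 0.218
gripper_force: 25.0
```

```bash
cat >> h.py <<'E'
def bore(P):
    s=arm.observe();d=arm.get_image("wrist");H=hsv(d);h,S,v=[H[...,i].astype(int) for i in range(3)]
    c0=proj(d,np.array([*P,.05]),s);print(s['position'].round(4),c0,"tip",proj(d,s['position']-[0,0,.07],s),"j",np.round(s['joints'],2))
    for c in blobs((abs(h-110)<10)&(S>130)&(v>200),150):
        if abs(cv2.pointPolygonTest(c,c0.tolist(),True))<40:print(cv2.boundingRect(c),*rect(d,c,.05,s))
    a,b=map(int,c0)
    m=((v<200)|(abs(h-110)>12))[b-17:b+18,a-17:a+18].astype(np.uint8);n,l,st,ce=cv2.connectedComponentsWithStats(m);k=l[17,17]
    print(st[k],(onz(d,ce[k]+[a-17,b-17],.05,s)*1000).round(1));cv2.imwrite("pics/b.png",cv2.resize(d['image'][b-40:b+110,a-75:a+75],None,fx=4,fy=4,interpolation=0))
E
python3 - <<'E'
from h import *
bore((.437,.047))
E
```

```text
[0.4521 0.0238 0.1534] [313.7 164. ] tip [315.4 207.6] j [ 0.73  0.51 -1.19  2.01  0.56  1.01 -0.22]
(277, 128, 71, 70) [435.2  46.6] [44.4 44.2] 78.8
[  7   6  21  22 362] [[436.1  47.3  50. ]]
```

The right bore is at (435.7, 46.8) mm, and the face measures 44.4 × 44.2 mm, which agrees. Descending.

Emit:
{"api": "nudge_tcp", "payload": {
  "steps": [
    {"xyz": [0.0281, -0.0027, 0], "aperture": 0.1},
    {"xyz": [0, 0, 0.015], "aperture": 0.1},
    {"xyz": [0, 0, 0.008], "aperture": 0.1},
    {"aperture": 0.1},
    {"xyz": [0, 0, 0.004], "aperture": 0.1},
    {"xyz": [0, 0, 0.004], "aperture": 0.1},
    {"xyz": [0, 0, 0.003], "aperture": 0.1},
    {"aperture": 0.1}
  ]
}}

```text
clock: 12.25
position: [0.4357, 0.0455, 0.1189]
ee_rot: [-1.571, -2.72, 0.0]
force: [0.0, 1.0, -1.4]
width: 0.219
gripper_force: 25.0
```

Emit:
{"api": "nudge_tcp", "payload": {
  "steps": [
    {"xyz": [0, 0, 0.004], "aperture": 0.1},
    {"xyz": [0, 0, 0.004], "aperture": 0.1},
    {"xyz": [0, 0, 0.004], "aperture": 0.1},
    {"aperture": 0.1},
    {"aperture": 0.1}
  ]
}}

```text
clock: 12.75
position: [0.4357, 0.0458, 0.1071]
ee_rot: [-1.571, -2.72, 0.0]
force: [0.2, 0.7, -2.7]
width: 0.215
gripper_force: 25.0
```

Emit:
{"api": "nudge_tcp", "payload": {
  "steps": [
    {"xyz": [0, 0, 0.004], "aperture": 0.1},
    {"xyz": [0, 0, 0.004], "aperture": 0.1},
    {"xyz": [0, 0, 0.003], "aperture": 0.1},
    {"aperture": 0.1}
  ]
}}

```text
clock: 13.15
position: [0.4356, 0.0457, 0.0958]
ee_rot: [-1.571, -2.72, 0.001]
force: [-0.4, 0.9, -1.1]
width: 0.216
gripper_force: 25.0
```

Emit:
{"api": "nudge_tcp", "payload": {
  "steps": [
    {"xyz": [0, 0, 0.002], "aperture": 0.1},
    {"xyz": [0, 0, 0.002], "aperture": 0.1},
    {"aperture": 0.1}
  ]
}}

```text
clock: 13.45
position: [0.4358, 0.0457, 0.092]
ee_rot: [-1.571, -2.72, 0.0]
force: [-0.8, -0.3, -0.8]
width: 0.217
gripper_force: 25.0
```

Emit:
{"api": "nudge_tcp", "payload": {
  "steps": [
    {"xyz": [0, 0, 0.003], "aperture": 0.1},
    {"xyz": [0, 0, 0.003], "aperture": 0.1},
    {"xyz": [0, 0, 0.003], "aperture": 0.1},
    {"aperture": 0.1}
  ]
}}

```text
clock: 13.85
position: [0.4356, 0.0456, 0.0828]
ee_rot: [-1.571, -2.72, 0.001]
force: [0.0, 0.7, -2.1]
width: 0.216
gripper_force: 25.0
```

Emit:
{"api": "nudge_tcp", "payload": {
  "steps": [
    {"xyz": [0, 0, 0.003], "aperture": 0.1},
    {"xyz": [0, 0, 0.002], "aperture": 0.1},
    {"aperture": 0.1}
  ]
}}

```text
clock: 14.15
position: [0.4357, 0.0457, 0.0779]
ee_rot: [-1.571, -2.72, 0.0]
force: [-1.0, 1.1, -1.7]
width: 0.216
gripper_force: 25.0
```

Emit:
{"api": "nudge_tcp", "payload": {
  "steps": [
    {"xyz": [0, 0, 0.002], "aperture": 0.1},
    {"aperture": 0.1}
  ]
}}

```text
clock: 14.35
position: [0.4358, 0.0457, 0.076]
ee_rot: [-1.571, -2.72, 0.0]
force: [-0.1, 0.2, -0.8]
width: 0.217
gripper_force: 25.0
```

Emit:
{"api": "nudge_tcp", "payload": {
  "steps": [
    {"xyz": [0, 0, 0.001], "aperture": 0.1},
    {"aperture": 0.1}
  ]
}}

```text
clock: 14.55
position: [0.4359, 0.0457, 0.0752]
ee_rot: [1.571, 2.72, 0.0]
force: [-1.4, 1.7, -1.9]
width: 0.218
gripper_force: 25.0
```

Emit:
{"api": "nudge_tcp", "payload": {
  "steps": [
    {"xyz": [0, 0, 0.001], "aperture": 0.1},
    {"aperture": 0.1}
  ]
}}

```text
clock: 14.75
position: [0.436, 0.0458, 0.0747]
ee_rot: [1.571, 2.72, -0.0]
force: [-2.8, -0.2, 8.0]
width: 0.213
gripper_force: 25.0
```

The flange is down (tip at 5 mm, 8 N), so the right adapter is sound and goes to green. Now back to the stand with the gauge.

Emit:
{"api": "nudge_tcp", "payload": {
  "steps": [
    {"xyz": [0, 0, -0.02], "aperture": 0.1},
    {"xyz": [0, 0, -0.035], "aperture": 0.1},
    {"xyz": [0, 0, -0.035], "aperture": 0.1},
    {"xyz": [0.001, 0.043, 0], "aperture": 0.1},
    {"xyz": [0.001, 0.043, 0], "aperture": 0.1},
    {"xyz": [0.001, 0.043, 0], "aperture": 0.1},
    {"aperture": 0.1},
    {"aperture": 0.1},
    {"aperture": 0.1}
  ]
}}

```text
clock: 15.65
position: [0.5452, 0.1123, 0.1639]
ee_rot: [-1.571, -2.72, 0.002]
force: [-0.1, 0.2, -1.5]
width: 0.219
gripper_force: 25.0
```

```bash
python3 - <<'E'
from h import *
s=arm.observe();d=arm.get_image("wrist");H=hsv(d);h,S,v=[H[...,i].astype(int) for i in range(3)]
c0=proj(d,np.array([.5285,.1432,.052]),s);print(s['position'],c0,proj(d,s['position']-[0,0,.07],s))
a,b=map(int,c0)
for t in(150,190,210):
    m=(v<t)[b-16:b+17,a-16:a+17].astype(np.uint8);n,l,st,ce=cv2.connectedComponentsWithStats(m);k=l[16,16];print(t,st[k],(onz(d,ce[k]+[a-16,b-16],.052,s)*1000).round(1))
for t in(170,200,220):
    m=(S>40)&(S<130)&(v>t)&(abs(h-20)<12);q=np.zeros_like(m);q[b-45:b+30,a-45:a+45]=1
    for c in blobs(m&q,300):print(t,*rect(d,c,.052,s))
cv2.imwrite("pics/st.png",cv2.resize(d['image'][b-45:b+105,a-75:a+75],None,fx=4,fy=4,interpolation=0))
E
```

```text
[0.54519191 0.11226346 0.16386287] [316.8 153.6] [315.6 207.6]
150 [  7   5  20  14 205] [[526.2 146.9  52. ]]
190 [  7   5  21  20 307] [[526.9 145.   52. ]]
210 [  7   5  22  22 331] [[527.2 144.8  52. ]]
170 [529.4 143.7] [24.6 26.1] 30.1
170 [527.8 143.9] [46.2 46.5] 71.0
200 [527.9 143.8] [45.6 46.2] 71.1
220 [523.3 145.4] [46.7 35.6] 74.7
```

View pics/st.png

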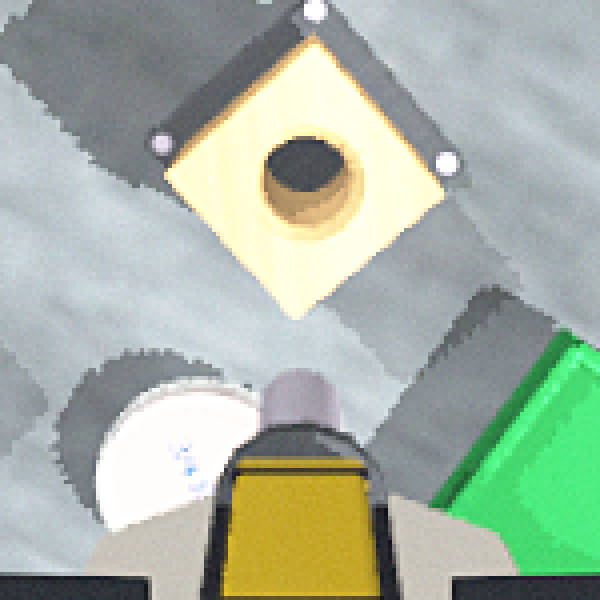

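The crop shows the stand hole at crop (312,185), centred on the block at (527.9,143.8) mm, and the pin aligned with it. Inserting.

Emit:
{"api": "nudge_tcp", "payload": {
  "steps": [
    {"xyz": [0.0357, 0.001, 0], "aperture": 0.1},
    {"xyz": [0, 0, 0.02], "aperture": 0.1},
    {"xyz": [0, 0, 0.015], "aperture": 0.1},
    {"aperture": 0.1},
    {"xyz": [0, 0, 0.004], "aperture": 0.1},
    {"xyz": [0, 0, 0.004], "aperture": 0.1},
    {"xyz": [0, 0, 0.004], "aperture": 0.1},
    {"aperture": 0.1}
  ]
}}

```text
clock: 16.5
position: [0.529, 0.1439, 0.1168]
ee_rot: [-1.572, -2.72, 0.001]
force: [-1.1, 0.3, -2.0]
width: 0.218
gripper_force: 25.0
```

Emit:
{"api": "nudge_tcp", "payload": {
  "steps": [
    {"xyz": [0, 0, 0.004], "aperture": 0.1},
    {"xyz": [0, 0, 0.004], "aperture": 0.1},
    {"xyz": [0, 0, 0.004], "aperture": 0.1},
    {"xyz": [0, 0, 0.004], "aperture": 0.1},
    {"aperture": 0.1}
  ]
}}

```text
clock: 17.0
position: [0.5288, 0.144, 0.1005]
ee_rot: [-1.571, -2.72, 0.001]
force: [-0.2, -0.6, -1.2]
width: 0.217
gripper_force: 25.0
```

Emit:
{"api": "nudge_tcp", "payload": {
  "steps": [
    {"xyz": [0, 0, 0.006], "aperture": 0.1},
    {"xyz": [0, 0, 0.006], "aperture": 0.1},
    {"xyz": [0, 0, 0.006], "aperture": 0.1},
    {"xyz": [0, 0, 0.004], "aperture": 0.1},
    {"aperture": 0.1},
    {"aperture": 0.1}
  ]
}}

```text
clock: 17.6
position: [0.5291, 0.1443, 0.0792]
ee_rot: [-1.571, -2.72, 0.0]
force: [-0.0, -0.7, -0.3]
width: 0.216
gripper_force: 25.0
```

Emit:
{"api": "nudge_tcp", "payload": {
  "steps": [
    {"xyz": [0, 0, 0.0018], "aperture": 0.1},
    {"aperture": 0.1},
    {"aperture": 0.4},
    {"aperture": 0.6},
    {"aperture": 0.6},
    {"aperture": 0.6},
    {"aperture": 0.6}
  ]
}}

```text
clock: 18.3
position: [0.5292, 0.1443, 0.0775]
ee_rot: [1.571, 2.72, 0.0]
force: [0.5, 0.1, 0.1]
width: 0.579
gripper_force: 0.0
```

The gauge is released. Before grasping the right adapter I check how much room the neighbouring machine and its cables leave.

Emit:
{"api": "nudge_tcp", "payload": {
  "steps": [
    {"xyz": [0, 0, -0.03], "aperture": 0.6},
    {"xyz": [0, 0, -0.045], "aperture": 0.6},
    {"xyz": [0, 0, -0.04], "aperture": 0.6},
    {"aperture": 0.6},
    {"aperture": 0.6}
  ]
}}

```text
clock: 18.8
position: [0.5295, 0.1443, 0.1932]
ee_rot: [1.571, 2.719, 0.001]
force: [0.8, -0.8, -1.1]
width: 0.602
gripper_force: 0.0
```

```bash
python3 - <<'E'
from h import *
t=arm.get_image("top");c=arm.get_image("scene")
s1=dict(position=np.array([.50312,.08589,.36358]),ee_rot=np.array([-3.14,-.006,-.008]));w=arm.get_image("wrist")
def tri(A,B):
    (o1,v1),(o2,v2)=A,B;v1=v1[0]/np.linalg.norm(v1);v2=v2[0]/np.linalg.norm(v2)
    x=np.linalg.lstsq(np.c_[v1,-v2],o2-o1,rcond=None)[0];p,q=o1+x[0]*v1,o2+x[1]*v2;return ((p+q)/2).round(3),np.linalg.norm(p-q).round(3)
print("connector end",tri(ray(t,(428,298)),ray(c,(343,318))))
print("conn left at box",tri(ray(t,(417,246)),ray(w,(397,153),s1)))
print("box corner base",tri(ray(t,(400,245)),ray(w,(382,141),s1)), tri(ray(t,(400,245)),ray(c,(381,262))))
s=arm.observe();H=hsv(w);h,S,v=[H[...,i].astype(int) for i in range(3)]
for k in blobs((S>125)&(v>180)&(abs(h-25)<7),40):
    r=rect(w,k,.112,s)
    if max(r[1])<60:print("gauge",cv2.boundingRect(k),*r)
cv2.imwrite("pics/top2.png",np.vstack([cv2.resize(t['image'][220:350,240:500],None,fx=2,fy=2),cv2.resize(w['image'][60:210,200:460],None,fx=2,fy=2)]))
E
```

```text
connector end (array([ 0.407, -0.068,  0.057]), np.float64(0.007))
conn left at box (array([ 0.511, -0.04 ,  0.07 ]), np.float64(0.008))
box corner base (array([ 0.519, -0.023,  0.006]), np.float64(0.006)) (array([ 0.524, -0.021,  0.051]), np.float64(0.024))
gauge (409, 267, 9, 45) [654.6 114.6] [ 7.4 53.4] 35.5
gauge (305, 191, 25, 24) [529.  144.9] [19.6 19.8] 30.0
gauge (306, 178, 23, 11) [520.7 159.2] [17.6  8.3] 30.1
```

View pics/top2.png

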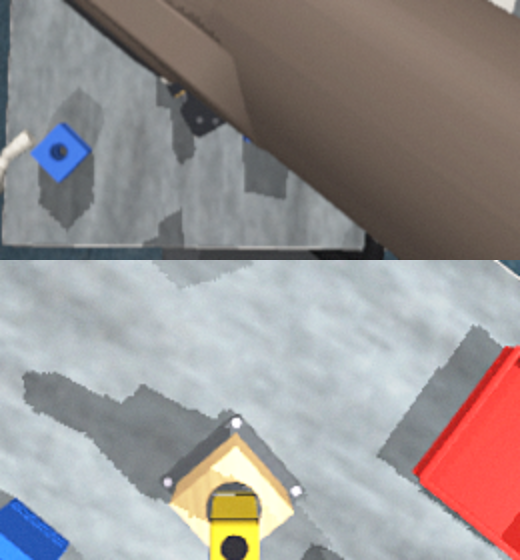

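The wrist crop shows the gauge upright in its stand. The machine is clear if I grasp the right adapter with the fingers along about -11°. I go there.

Emit:
{"api": "nudge_tcp", "payload": {
  "steps": [
    {"xyz": [-0.0125, -0.0433, 0], "aperture": 0.75},
    {"xyz": [-0.0125, -0.0433, 0], "aperture": 0.75},
    {"xyz": [-0.0125, -0.0433, 0], "aperture": 0.75},
    {"yaw": 0.1438, "aperture": 0.75},
    {"yaw": 0.1438, "aperture": 0.75},
    {"yaw": 0.1438, "aperture": 0.75},
    {"xyz": [0, 0, 0.02], "yaw": 0.1438, "aperture": 0.75},
    {"xyz": [0, 0, 0.02], "yaw": 0.1438, "aperture": 0.75},
    {"aperture": 0.75},
    {"aperture": 0.75}
  ]
}}

```text
clock: 19.95
position: [0.4347, 0.047, 0.1521]
ee_rot: [-2.422, -2.0, 0.002]
force: [0.6, -0.2, 0.4]
width: 0.756
gripper_force: 0.0
```

```bash
python3 - <<'E'
from h import *
bore((.4357,.0465));s=arm.observe();print(np.degrees(np.arctan2(*Ro.from_rotvec(s['ee_rot']).as_matrix()[[1,0],0])))
E
```

```text
[0.4347 0.047  0.1521] [317.3 195.3] tip [316.  207.6] j [ 0.55  0.38 -0.97  2.05  0.4   0.91 -0.83]
(292, 173, 51, 48) [435.3  44.9] [43.8 43.8] 79.2
[  8   8  22  20 335] [[436.6  46.2  50. ]]
79.07164592263716
```

Emit:
{"api": "nudge_tcp", "payload": {
  "steps": [
    {"xyz": [-0.001, 0.001, 0.04], "aperture": 0.75},
    {"xyz": [0, 0, 0.04], "aperture": 0.75},
    {"xyz": [0, 0, 0.03], "aperture": 0.75},
    {"xyz": [0, 0, 0.018], "aperture": 0.75},
    {"aperture": 0.75},
    {"aperture": 0.4},
    {"aperture": 0.4},
    {"aperture": 0.4},
    {"aperture": 0.4},
    {"aperture": 0.4}
  ],
  "force": 25
}}

```text
clock: 21.0
position: [0.4367, 0.0456, 0.0253]
ee_rot: [2.427, 1.993, 0.002]
force: [-0.7, -1.5, 9.3]
width: 0.48
gripper_force: 25.0
```

Gripped (44.2 mm). I carry it to the green tray.

Emit:
{"api": "nudge_tcp", "payload": {
  "steps": [
    {"xyz": [0, 0, -0.03], "aperture": 0.4},
    {"xyz": [0, 0, -0.03], "aperture": 0.4},
    {"xyz": [0.0163, 0.0422, 0], "aperture": 0.4},
    {"xyz": [0.0163, 0.0422, 0], "aperture": 0.4},
    {"xyz": [0.0163, 0.0422, 0], "aperture": 0.4},
    {"xyz": [0.0163, 0.0422, 0], "aperture": 0.4},
    {"xyz": [0.0163, 0.0422, 0], "aperture": 0.4},
    {"aperture": 0.4},
    {"aperture": 0.4}
  ]
}}

```text
clock: 21.9
position: [0.659, 0.0849, 0.0839]
ee_rot: [-2.427, -1.993, 0.001]
force: [-0.8, 1.0, -1.9]
width: 0.478
gripper_force: 25.0
```

```bash
python3 - <<'E'
from h import *
s=arm.observe();print(s['position'],s['joints']);d=arm.get_image("wrist");cv2.imwrite("pics/wt.png",d['image'])
H=hsv(d);h,S,v=[H[...,i].astype(int) for i in range(3)]
for c in blobs((abs(h-70)<15)&(S>100),800):print("green",*rect(d,c,.02,s))
for c in blobs(((h<8)|(h>172))&(S>150),800):print("red",*rect(d,c,.02,s))
E
```

```text
[0.65904995 0.08490635 0.08390389] [ 0.25997037  0.7667272  -0.77677889  1.56977163  0.59247477  1.05441828
 -0.87298765]
green [659.9  95.3] [ 82.5 100. ] 86.4
red [666.7 224.6] [56.1 99.5] 84.4
```

Emit:
{"api": "nudge_tcp", "payload": {
  "steps": [
    {"xyz": [0, 0, 0.03], "aperture": 0.4},
    {"xyz": [0, 0, 0.015], "aperture": 0.4},
    {"xyz": [0, 0, 0.006], "aperture": 0.4},
    {"xyz": [0, 0, 0.003], "aperture": 0.4},
    {"aperture": 0.4},
    {"aperture": 0.4}
  ]
}}

```text
clock: 22.55
position: [0.6594, 0.0848, 0.0313]
ee_rot: [2.427, 1.993, 0.002]
force: [0.2, 0.3, -1.0]
width: 0.48
gripper_force: 25.0
```

Another 2.5 mm down, then release gently and rise.

Emit:
{"api": "nudge_tcp", "payload": {
  "steps": [
    {"xyz": [0, 0, 0.002], "aperture": 0.4},
    {"xyz": [0, 0, 0.001], "aperture": 0.4},
    {"aperture": 0.4}
  ]
}}

```text
clock: 22.85
position: [0.6593, 0.0848, 0.0284]
ee_rot: [2.427, 1.993, 0.001]
force: [-1.6, -0.6, 5.0]
width: 0.483
gripper_force: 25.0
```

Emit:
{"api": "nudge_tcp", "payload": {
  "steps": [
    {"aperture": 0.6},
    {"aperture": 0.65},
    {"aperture": 0.65},
    {"xyz": [0, 0, -0.02], "aperture": 0.65},
    {"xyz": [0, 0, -0.045], "aperture": 0.75},
    {"xyz": [0, 0, -0.045], "aperture": 0.75},
    {"xyz": [0, 0, -0.045], "aperture": 0.75},
    {"aperture": 0.75}
  ]
}}

```text
clock: 23.65
position: [0.6619, 0.0866, 0.1895]
ee_rot: [2.425, 1.991, 0.015]
force: [0.6, -0.2, -0.1]
width: 0.75
gripper_force: 0.0
```

Emit:
{"api": "nudge_tcp", "payload": {
  "steps": [
    {"xyz": [0.0191, -0.041, 0], "aperture": 0.75},
    {"xyz": [0.0191, -0.041, 0], "aperture": 0.75},
    {"xyz": [0.0191, -0.041, 0], "aperture": 0.75},
    {"xyz": [0.0191, -0.041, 0], "aperture": 0.75},
    {"xyz": [0.0191, -0.041, 0], "aperture": 0.75},
    {"xyz": [0.0191, -0.041, 0], "aperture": 0.75},
    {"xyz": [0.0191, -0.041, 0], "aperture": 0.7}
  ]
}}

```text
clock: 24.35
position: [0.4018, 0.2722, 0.1822]
ee_rot: [2.428, 1.993, 0.0]
force: [0.6, 1.2, 0.2]
width: 0.712
gripper_force: 0.0
```

Emit:
{"api": "nudge_tcp", "payload": {
  "steps": [
    {"yaw": 0.1418, "aperture": 0.65},
    {"xyz": [0, 0, 0.02], "yaw": 0.1418, "aperture": 0.65},
    {"xyz": [0, 0, 0.02], "yaw": 0.1418, "aperture": 0.65},
    {"yaw": 0.1418, "aperture": 0.65},
    {"aperture": 0.65},
    {"aperture": 0.65}
  ]
}}

```text
clock: 24.95
position: [0.4034, 0.2718, 0.1425]
ee_rot: [2.886, 1.241, 0.001]
force: [-0.4, -0.5, 0.0]
width: 0.653
gripper_force: 0.0
```

```bash
python3 - <<'E'
from h import *
bore((.405,.272));s=arm.observe();print(np.degrees(np.arctan2(*Ro.from_rotvec(s['ee_rot']).as_matrix()[[1,0],0])))
d=arm.get_image("wrist");cv2.imwrite("pics/wl.png",cv2.resize(d['image'][90:290,190:450],None,fx=3,fy=3))
E
```

```text
[0.4034 0.2718 0.1425] [317.2 196.9] tip [316.1 207.4] j [-0.1   0.42 -0.78  1.96  0.37  0.91 -1.83]
(291, 161, 53, 61) [407.8 275.5] [53.4 44.2] 46.6
[  8   8  21  19 276] [[406.8 272.7  50. ]]
46.53183198489515
```

View pics/wl.png

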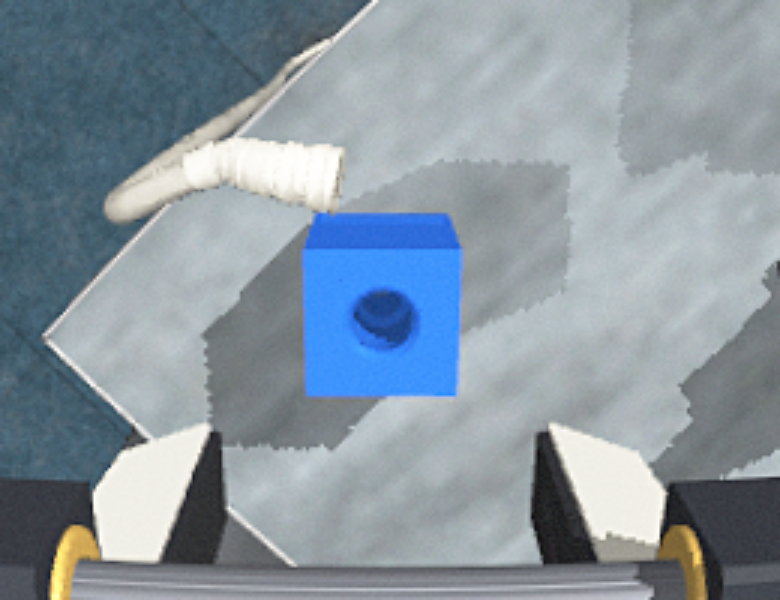

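The crop shows the adapter square to the fingers, with a white hose lying just beyond its far edge. I grip 5 mm on the near side to stay off the hose.

Emit:
{"api": "nudge_tcp", "payload": {
  "steps": [
    {"xyz": [-0.0033, 0.0008, 0.04], "aperture": 0.65},
    {"xyz": [0, 0, 0.04], "aperture": 0.65},
    {"xyz": [0, 0, 0.025], "aperture": 0.65},
    {"xyz": [0, 0, 0.0125], "aperture": 0.65},
    {"aperture": 0.65},
    {"aperture": 0.4},
    {"aperture": 0.4},
    {"aperture": 0.4},
    {"aperture": 0.4},
    {"aperture": 0.4}
  ],
  "force": 25
}}

```text
clock: 26.05
position: [0.4026, 0.2692, 0.0262]
ee_rot: [-2.889, -1.235, -0.004]
force: [-0.7, -0.4, 7.2]
width: 0.476
gripper_force: 25.0
```

Emit:
{"api": "nudge_tcp", "payload": {
  "steps": [
    {"xyz": [0, 0, -0.03], "aperture": 0.4},
    {"xyz": [0, 0, -0.04], "aperture": 0.4},
    {"xyz": [0, 0, -0.03], "aperture": 0.4},
    {"xyz": [0.02695, 0.03487, 0], "aperture": 0.4},
    {"xyz": [0.02695, 0.03487, 0], "aperture": 0.4},
    {"xyz": [0.02695, 0.03487, 0], "aperture": 0.4},
    {"xyz": [0.02695, 0.03487, 0], "aperture": 0.4},
    {"xyz": [0.02695, 0.03487, 0], "aperture": 0.4},
    {"xyz": [0.02695, 0.03487, 0], "aperture": 0.4},
    {"aperture": 0.4}
  ]
}}

```text
clock: 27.05
position: [0.6704, 0.2374, 0.1242]
ee_rot: [2.891, 1.225, 0.003]
force: [-0.2, 0.0, -1.3]
width: 0.474
gripper_force: 25.0
```

Emit:
{"api": "nudge_tcp", "payload": {
  "steps": [
    {"xyz": [0, 0, 0.04], "aperture": 0.4},
    {"xyz": [0, 0, 0.03], "aperture": 0.4},
    {"xyz": [0, 0, 0.015], "aperture": 0.4},
    {"xyz": [0, 0, 0.006], "aperture": 0.4},
    {"xyz": [0, 0, 0.002], "aperture": 0.4},
    {"aperture": 0.4},
    {"aperture": 0.4}
  ]
}}

```text
clock: 27.75
position: [0.6655, 0.2415, 0.0335]
ee_rot: [-2.889, -1.235, -0.004]
force: [-0.2, -0.1, -1.1]
width: 0.478
gripper_force: 25.0
```

Emit:
{"api": "nudge_tcp", "payload": {
  "steps": [
    {"xyz": [0, 0, 0.003], "aperture": 0.4},
    {"xyz": [0, 0, 0.0015], "aperture": 0.4},
    {"aperture": 0.4}
  ]
}}

```text
clock: 28.05
position: [0.6653, 0.2412, 0.0292]
ee_rot: [2.888, 1.235, 0.003]
force: [-2.2, -1.2, 10.2]
width: 0.476
gripper_force: 25.0
```

Emit:
{"api": "nudge_tcp", "payload": {
  "steps": [
    {"aperture": 0.6},
    {"aperture": 0.65},
    {"aperture": 0.65},
    {"xyz": [0, 0, -0.02], "aperture": 0.65},
    {"xyz": [0, 0, -0.045], "aperture": 0.7},
    {"xyz": [0, 0, -0.045], "aperture": 0.7},
    {"xyz": [0, 0, -0.045], "aperture": 0.7},
    {"xyz": [-0.03, 0, -0.03], "aperture": 0.7},
    {"xyz": [-0.03, 0, -0.02], "aperture": 0.7},
    {"aperture": 0.7}
  ]
}}

```text
clock: 29.05
position: [0.6232, 0.1956, 0.2361]
ee_rot: [2.888, 1.231, 0.006]
force: [0.1, -0.0, 0.4]
width: 0.7
gripper_force: 0.0
```

```bash
python3 - <<'E'
from h import *
s=arm.observe();d=arm.get_image("wrist");t=arm.get_image("scene");print(s['position'])
cv2.imwrite("pics/end.png",np.hstack([cv2.resize(d['image'],(400,250)),cv2.resize(t['image'],(400,250))]))
a=np.hstack([d['image'][40:340,120:520],t['image'][130:430,150:550] if 0 else t['image'][100:400,150:550]]);cv2.imwrite("pics/end.png",a)
H=hsv(d);h,S,v=[H[...,i].astype(int) for i in range(3)]
for z,nm,m in((.053,"blue",(abs(h-110)<10)&(S>130)&(v>200)),(.02,"green",(abs(h-70)<15)&(S>100)),(.02,"red",((h<8)|(h>172))&(S>150)),(.112,"gauge",(S>125)&(v>180)&(abs(h-25)<7))):
    for c in blobs(m,150):print(nm,cv2.boundingRect(c),*rect(d,c,z,s))
E
```

```text
[0.62315976 0.19560966 0.23609959]
blue (377, 195, 46, 43) [659.1  84.8] [44.3 44.1] 78.8
blue (451, 151, 37, 42) [763.5  66.9] [52.3 52.8] 46.3
blue (295, 96, 39, 40) [667.  243.8] [43.1 41.9] 46.7
blue (510, 36, 17, 35) [919.3 135.2] [43.9 21.7] 56.8
blue (334, 0, 179, 158) [826.7 201. ] [190.9 163. ] 2.2
green (342, 156, 98, 85) [659.7  88.1] [103.4 100.2] 86.5
red (257, 56, 113, 111) [668.9 246.7] [99.6 99.9] 84.7
gauge (254, 312, 244, 26) [562.1   5.6] [ 19.6 326.1] 46.0
gauge (200, 265, 16, 46) [451.  195.6] [65.7 18.7] 37.0
gauge (281, 247, 18, 23) [552.4 158.7] [23.  18.2] 31.5
```

View pics/end.png

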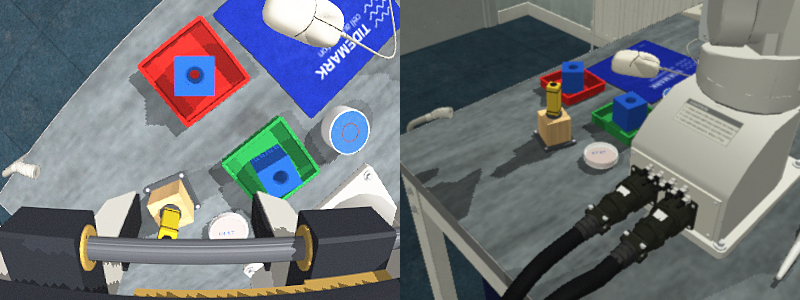

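Both adapters stand upright and centred: the sound one in green at (659,85), the faulty one in red at (667,244), with red showing through its narrow bore. The gauge is upright in its stand, and the petri dish and label roll are where they were. The arm is clear, so I hand in.

Emit:
{"api": "nudge_tcp", "payload": {
  "steps": [
    {"aperture": 0.7},
    {"aperture": 0.7}
  ]
}}

```text
clock: 29.35
position: [0.6231, 0.1981, 0.231]
ee_rot: [-2.888, -1.236, 0.003]
force: [0.0, -0.2, 0.1]
width: 0.702
gripper_force: 0.0
```

```bash
python3 -c "
from cell import arm
print(arm.sign_off())"
```

```text
the job is handed in; nothing more can be done
None
```

The job is handed in at 29 s; no verdict came back. The left adapter stopped the gauge and stands in the red tray, the right one took it fully and stands in the green tray, and the gauge is upright in its stand.

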